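# Drive the worn guide bushing out of the analyser's guide block

### The arm

A 6-joint arm with a two-finger parallel gripper is mounted at the origin on the work surface. World frame = base frame: x ahead of the robot, y to its left, z up, the work surface at z = 0. Lengths are in m, angles in rad, forces in N, time in s.
With the tool pointing down it reaches from about 0.4 to 0.825 m from the base axis. Payload 7 kg.
Tool frame: the origin (TCP) lies midway between the tips of the shut fingers; the grasp point (between the pads) lies 19 mm behind it; z points along the fingers, x is the direction in which the jaws open and shut, and the axes are right-handed (so a half turn about z gives the same grasp; the last joint's range is limited). The gripper opens to 88 mm and grips with 3 to 60 N. Pads are 19 mm wide; open, the fingers measure 130 mm over their backs; the gripper's body (78 mm by 193 mm) begins 47 mm behind the grasp point.
Start: joints at [1.483, 0.359, 0.012, 0, -1.224, -0.288], TCP at [0.248, 0.628, 0.227] pointing down, gripper open.
Joint ranges: [-3.07, 3.07], [-1.43, 2.12], [-1.02, 1.25], [-3.03, 1.67], [-3.05, -0], [-3.03, 3.03]. Speed limits (rad/s): [2.39, 2.39, 3.01, 3.14, 3.14, 3.14].

### API

Orientations are given as [roll, pitch, yaw] about the fixed x, y, z axes, in that order (R = Rz(yaw) Ry(pitch) Rx(roll)).
In Python, from station import arm, grab_frame, camera_params gives the robot as it stands.
- The arm moves only by the shell command python3 -m handwheel 'ROWS' [FORCE]. ROWS is JSON, a list that holds one entry, the list of rows, each a list of 5 numbers: the finger opening in m, from 0 to 0.0876, then the shift along the tool's x, y, z in m, then the turn about the tool's z in degrees. A call has 1 to 20 rows; each row is the pose to reach, as a shift and turn from the pose measured when the call began, along the tool's axes at that moment; what a row does not reach only later rows make up. A row lasts 1/12 s, in which the tool goes at most 41.7 mm and 7.16 degrees, less where a joint would pass 70% of its speed; a pose out of reach is approached as far as the arm can. A call with a gripper value outside its range is refused whole. The fingers move at their own pace and stop on an object; FORCE is the grip in N (left out, the last holds). Time passes only in rows, so rows that repeat a pose let the fingers close. It gives the time, the measured TCP pose, the force and the opening at its end, in the units of the state.
- arm.get_state(): the state, without advancing time (a new reading comes with each control period).
- grab_frame(name): name is "side" or "top"; returns the picture (384x512x3 uint8, blue, green, red); there is no depth.
- camera_params(name): a dict with "intrinsics" (3x3 intrinsics, pixels), "k1" (the pictures are not rectified: a ray, as slopes to the right and down, at radius r is drawn at 1 + k1 r^2 times it, then the intrinsics apply), "R" (3x3) and "t" (3): a world point X has camera coordinates R X + t. Camera axes: x right, y down, z forward; pixel columns grow to the right and rows downward; lengths in m; the calibration is good to about 2 mm. A picture is of the moment at which its call begins. camera_params takes no time and is no camera call.
- arm.job_done(): hands the job in, once; it reports no verdict.
The state is a dict: "t": time; "q": joint angles; "qd": joint speeds; "joint_efforts": joint torques, N m; "eef_pos": TCP position; "ee_rot": TCP orientation; "force": force on the tool from outside, world axes, zero at the start; "moment": the same for the moment, N m; "width": finger opening in m.
Only numpy, scipy, OpenCV 4.12 (cv2) and the standard library are available. Lean on these libraries where they do the work, as an engineer would, in place of code of your own. Each camera call takes 0.05 s, during which the arm holds its last target.

### The job

The aluminium guide block from the analyser has a worn guide bushing (a white ring with a hole through it) in one of its two bores and a solid white plug in the other. Take the thick drift from the drift rack and push it down through the bushing's bore so that the bushing drops out below into the catch tray, and leave the drift standing in that bore with its collar down on the block. Leave the solid plug where it is.

Things in the scene. Friction and masses are not known exactly. Their poses are not given: they have to be found in the camera images.
- drift_grip (a point): Thick steel drift, 0.3 kg, hanging upright in a hole of a grey rack (top at 75 mm). Upwards: shank dia 28, 55 mm long; collar dia 64, 8 mm thick, resting on the rack; dark grip dia 24, 50 mm high. Point: on the axis, mid-grip, 90 mm above the shank's tip, 27 mm above the collar's top, 23 mm below the grip's top; z up. A thin drift (grip dia 14), not needed, hangs 130 mm away in the other hole.
- bushing_center (a point): Centre of the worn bushing: white plastic ring, outside dia 44 mm, hole 20 mm, 25 mm high, 43 g, upright in one of the block's two bores, its top 5 mm below the block's top. Spring plungers in the bore hold it by friction: 5 to 15 N pushes it down, and once past them it falls. z: its axis.
- plug_center (a point): Centre of a solid white plug, dia 44 mm, 25 mm high, in the block's other bore at the same depth as the bushing. It stays there.
- block: Fixed aluminium guide block on its stand; origin at table height under its middle, z up. Block 90 (x) x 190 (y) mm, underside at 70, top at 115 mm. Vertical through bores of dia 47 mm at y = -45 and +45 mm, x = 0. Below it, open to front and back, a catch tray 130 x 190 mm, rim 22 mm high, floor at 6 mm. With the drift's collar down on the block its tip stands 10 mm below the underside.
Not all that is in view belongs to the job. What is shaped like the part that bears drift_grip but blue, green or yellow is not meant.

How it is judged:
By the outcome, as a careful person would: the job done as asked, in the order asked, and still so for the second after the job is handed in, with the robot touching nothing.
It also fails if it takes over 38 s, if anything falls off the work surface, if the arm or the gripper's body presses on something with over 40 N, if the wrist force passes 120 N, or if a joint passes its speed limit or range.

## Working session

There is one attempt and no reset: what is moved stays moved. The work goes in short steps, Python scripts to look and compute and a shell command to move; the robot and the scene stay as the last step left them, time stands still between calls to the robot, and variables do not carry over. Pictures are saved under pics/ and viewed, and the job is handed in when it is done.

```bash
mkdir -p pics; ls; python3 - <<'E'
from station import arm, grab_frame, camera_params
import cv2
for n in ("side","top"):
    cv2.imwrite(f"pics/{n}0.png",grab_frame(n)); p=camera_params(n); print(n,p)
s=arm.get_state(); print(s)
E
```

```text
pics
side {'intrinsics': array([[432.87121588,   0.        , 257.52949216],
       [  0.        , 432.87121588, 190.64524277],
       [  0.        ,   0.        ,   1.        ]]), 'k1': -0.10668362085371148, 'R': array([[-0.96431282, -0.26474143, -0.00357255],
       [-0.18733182,  0.6917617 , -0.69740415],
       [ 0.18710313, -0.67184651, -0.71666916]]), 't': array([0.43661628, 0.16587267, 0.84168678])}
top {'intrinsics': array([[435.0870946 ,   0.        , 256.66187553],
       [  0.        , 435.0870946 , 195.50657816],
       [  0.        ,   0.        ,   1.        ]]), 'k1': 0.05328318240422766, 'R': array([[ 0.02349206, -0.99969175,  0.00803235],
       [-0.98631267, -0.0244878 , -0.16305725],
       [ 0.16320369, -0.00409186, -0.98658391]]), 't': array([-0.04473759,  0.47687485,  0.96744645])}
{'t': 0.1, 'q': array([ 1.48310379e+00,  3.59311097e-01,  1.11650575e-02, -2.94547854e-04,
       -1.22409200e+00, -2.88106750e-01]), 'qd': array([-0.00065613, -0.001886  ,  0.0028407 ,  0.00397766,  0.00137575,
       -0.00065181]), 'joint_efforts': array([-4.31723483e-04, -5.84161699e+01,  2.93751490e+01,  7.01565027e+00,
        1.01857900e-02, -4.37059907e-05]), 'eef_pos': array([0.24760231, 0.62748921, 0.22572793]), 'ee_rot': array([-3.14144847e+00, -1.46097422e-03, -1.94669600e+00]), 'force': array([ 0.16255746,  0.23858162, -0.27337525]), 'moment': array([ 0.01349051, -0.02978942,  0.05822079]), 'width': 0.08769779082671021}
```

View pics/side0.png

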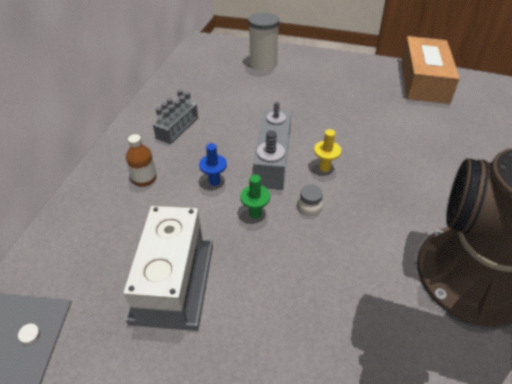

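View pics/top0.png

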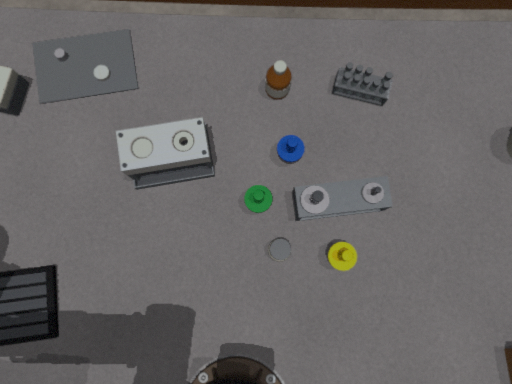

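The candidate things are:
- Thick drift: side (270,143), top (315,198).
- Thin drift: side (276,108), top (374,191).
- Blue drift: top (290,148).
- Green drift: top (258,198).
- Yellow drift: top (342,256).
- Bushing, with a dark hole: side (168,229), top (183,141).
- Plug, solid: side (158,270), top (142,148).

By the description I choose the grey drift with the wide collar and the bore with the hole. Next I'll check both in crops and measure.

```bash
cat > h.py <<'E'
import numpy as np, cv2
from station import camera_params
def slopes(n,uv):
    p=camera_params(n);K=p["intrinsics"];d=np.array([p["k1"],0,0,0,0.])
    return cv2.undistortPoints(np.array([[uv]],float),K,d)[0,0]
def plane(n,uv,z):
    p=camera_params(n);R,t=p["R"],p["t"]
    C=-R.T@t; d=R.T@np.r_[slopes(n,uv),1]
    return C+d*(z-C[2])/d[2]
def tri(a,b):
    A=[];B=[]
    for n,uv in (("side",a),("top",b)):
        p=camera_params(n);R,t=p["R"],p["t"];C=-R.T@t;d=R.T@np.r_[slopes(n,uv),1];d/=np.linalg.norm(d)
        P=np.eye(3)-np.outer(d,d);A.append(P);B.append(P@C)
    return np.linalg.solve(A[0]+A[1],B[0]+B[1])
def proj(n,X):
    p=camera_params(n);x=p["R"]@X+p["t"];s=x[:2]/x[2];s=s*(1+p["k1"]*(s@s))
    return (p["intrinsics"]@np.r_[s,1])[:2]
E
python3 - <<'E'
import cv2, numpy as np
s=cv2.imread("pics/side0.png");t=cv2.imread("pics/top0.png")
a=[s[90:190,230:330],t[150:250,280:380+20][:, :100],s[195:315,110:230],t[100:200,110:210]]
a=[cv2.resize(i,(390,290) if 0 else (290,290),interpolation=cv2.INTER_CUBIC) for i in a]
cv2.imwrite("pics/crop0.png",np.vstack([np.hstack(a[:2]),np.hstack(a[2:])]))
from h import *
for n,c in (("side",(270,143)),("top",(315,198))):
    print("grip mid? ",n)
for nm,n,uv,z in [("collar","side",(270.5,152),.083),("collar","top",(315,200),.083),("griptop","side",(270.5,133.5),.133),("griptop","top",(317,197),.133),
 ("bush","side",(169,229.5),.110),("bush","top",(183.3,141),.110),("plug","side",(158,270.5),.110),("plug","top",(142.3,148.3),.110)]:
    print(nm,n,plane(n,uv,z).round(4))
# screws at block corners
for n,pts in (("side",[(155,210),(191,212),(137,291),(172,292)]),("top",[(121.7,135.5),(200,123),(124.5,164.5),(205,151)])):
    print(n,[plane(n,p,.115).round(4).tolist() for p in pts])
g=cv2.cvtColor(s,cv2.COLOR_BGR2GRAY)
E
```

```text
grip mid?  side
grip mid?  top
collar side [ 0.465 -0.156  0.083]
collar top [ 0.4637 -0.1621  0.083 ]
griptop side [ 0.4667 -0.1592  0.133 ]
griptop top [ 0.4623 -0.1593  0.133 ]
bush side [0.5834 0.1314 0.11  ]
bush top [0.5829 0.1303 0.11  ]
plug side [0.5661 0.2187 0.11  ]
plug top [0.564  0.2181 0.11  ]
side [[0.6257, 0.0983, 0.115], [0.5579, 0.0849, 0.115], [0.5806, 0.2674, 0.115], [0.5251, 0.2534, 0.115]]
top [[0.5899, 0.2628, 0.115], [0.6231, 0.095, 0.115], [0.5257, 0.2523, 0.115], [0.5604, 0.0814, 0.115]]
```

View pics/crop0.png

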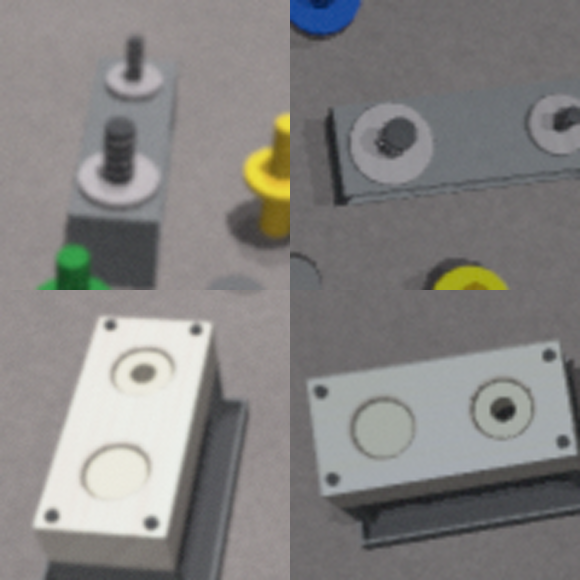

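The crops confirm the choice. The grey drift with the wide collar and ribbed grip is at top (315,200) and side (270.7,151). The ring with the dark hole is at top (183,141) and side (169,229). I'll refine both with ellipse fits.

```bash
python3 - <<'E'
from h import *
im={n:cv2.imread(f"pics/{n}0.png") for n in ("side","top")}
out=[]
for n,c,bx in (("side",(270,151),22),("top",(315,200),20)):
    g=cv2.cvtColor(im[n],cv2.COLOR_BGR2GRAY); x,y=c; r=g[y-bx:y+bx,x-bx:x+bx]
    th,m=cv2.threshold(r,0,255,cv2.THRESH_OTSU)
    m=(r>140).astype(np.uint8)*255
    cs,_=cv2.findContours(m,cv2.RETR_EXTERNAL,cv2.CHAIN_APPROX_NONE)
    k=max(cs,key=cv2.contourArea); h=cv2.convexHull(k); e=cv2.fitEllipse(h)
    u=(e[0][0]+x-bx,e[0][1]+y-bx); print(n,th,u,e[1]); print(plane(n,u,.083).round(4))
for n,c in (("side",(270.7,151)),("top",(315,200))): pass
print("tri griptop",tri((270.7,133),(317.8,196.4)).round(4))
print("tri bush",tri((169.2,229.3),(183.3,141)).round(4),"plug",tri((158,270.5),(142.3,148.3)).round(4))
E
```

```text
side 111.0 (237.42356300354004, 152.69279289245605) (42.81050491333008, 107.09210968017578)
[ 0.5362 -0.1343  0.083 ]
top 122.0 (314.7943935394287, 199.10064506530762) (26.515851974487305, 27.303030014038086)
[ 0.4657 -0.1616  0.083 ]
tri griptop [ 0.4651 -0.1608  0.1331]
tri bush [0.5833 0.1304 0.1094] plug [0.5651 0.2185 0.1096]
```

Triangulation gives the grip top at z = 0.133 and the bushing at z = 0.109 (expected 0.110). The bushing-to-plug spacing comes out at 90 mm. So the drift is at (0.465, -0.1605) and the bushing at (0.583, 0.1305). I'll move to a point above the drift, going round via (0.50, 0.25).

```bash
python3 -m handwheel '[[[0.087,0.258,-0.373,0,0],[0.087,0.258,-0.373,0,0],[0.087,0.258,-0.373,0,0],[0.087,0.258,-0.373,0,0],[0.087,0.258,-0.373,0,0],[0.087,0.258,-0.373,0,0],[0.087,0.258,-0.373,0,0],[0.087,0.258,-0.373,0,0],[0.087,0.258,-0.373,0,0],[0.087,0.258,-0.373,0,0],[0.087,0.653,-0.491,0,0],[0.087,0.653,-0.491,0,0],[0.087,0.653,-0.491,0,0],[0.087,0.653,-0.491,0,0],[0.087,0.653,-0.491,0,0],[0.087,0.653,-0.491,0,0],[0.087,0.653,-0.491,0,0],[0.087,0.653,-0.491,0,0],[0.087,0.653,-0.491,0,0],[0.087,0.653,-0.491,0,0]]]'
cat > d.py <<'E'
import sys,numpy as np
from station import arm
from scipy.spatial.transform import Rotation as Ro
s=arm.get_state();R=Ro.from_euler("xyz",s["ee_rot"]).as_matrix()
T=np.array(list(map(float,sys.argv[1:4])))
print("t",s["t"],"pos",s["eef_pos"].round(4),"rot",s["ee_rot"].round(3),"w",round(s["width"],4),"F",s["force"].round(1),"M",s["moment"].round(2))
print("tool shift",(R.T@(T-s["eef_pos"])).round(4))
E
python3 d.py 0.465 -0.1605 0.091
```

```text
t: 1.77
eef_pos: [0.4647, -0.1369, 0.2268]
ee_rot: [-3.141, -0.001, -1.946]
force: [1.2, -0.3, 0.1]
width: 0.087
t 1.7667 pos [ 0.4647 -0.1369  0.2268] rot [-3.141e+00 -1.000e-03 -1.946e+00] w 0.087 F [ 1.2 -0.3  0.1] M [ 0.02 -0.18  0.08]
tool shift [ 0.0216 -0.0089  0.1359]
```

Settle at a hover with the tips at 0.15 m, then check.

```bash
python3 -m handwheel '[[[0.087,0.0216,-0.0089,0,0],[0.087,0.0216,-0.0089,0.03,0],[0.087,0.0216,-0.0089,0.06,0],[0.087,0.0216,-0.0089,0.077,0],[0.087,0.0216,-0.0089,0.077,0],[0.087,0.0216,-0.0089,0.077,0]]]'
python3 d.py 0.465 -0.1605 0.091; python3 - <<'E'
from station import grab_frame
import cv2,numpy as np
a=grab_frame("side")[60:220,200:360];b=grab_frame("top")[120:280,240:400]
cv2.imwrite("pics/hov.png",cv2.resize(np.hstack([a,b]),(800,400),interpolation=cv2.INTER_CUBIC))
E
```

```text
t: 2.27
eef_pos: [0.4645, -0.1605, 0.1495]
ee_rot: [3.14, -0.002, -1.946]
force: [0.5, 0.1, 0.3]
width: 0.0869
t 2.2667 pos [ 0.4645 -0.1605  0.1495] rot [ 3.140e+00 -2.000e-03 -1.946e+00] w 0.0869 F [0.5 0.1 0.3] M [ 0.01 -0.04  0.02]
tool shift [-0.0004 -0.0005  0.0585]
```

View pics/hov.png

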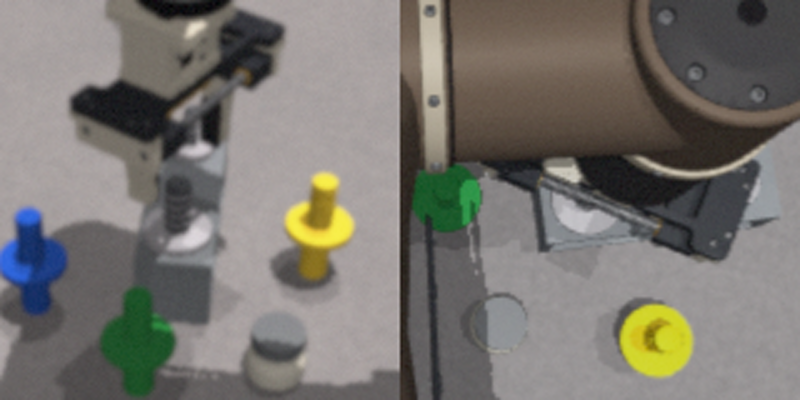

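The open fingers straddle the thick drift's grip, whose top is at crop (178,183); green and yellow are well clear. I'll descend and grip.

```bash
python3 -m handwheel '[[[0.087,0,0,0.02,0],[0.087,0,0,0.04,0],[0.087,0,0,0.0575,0],[0.087,0,0,0.0575,0],[0.087,0,0,0.0575,0]]]'
python3 -m handwheel '[[[0.015,0,0,0,0],[0.015,0,0,0,0],[0.015,0,0,0,0],[0.015,0,0,0,0],[0.015,0,0,0,0],[0.015,0,0,0,0],[0.015,0,0,0,0],[0.015,0,0,0,0],[0.015,0,0,0,0],[0.015,0,0,0,0],[0.015,0,0,0,0],[0.015,0,0,0,0]]]' 50
python3 d.py 0.465 -0.1605 0.19; 
```

```text
t: 2.78
eef_pos: [0.4666, -0.1603, 0.0946]
ee_rot: [-3.139, -0.001, -1.945]
force: [-0.2, 0.1, 0.7]
width: 0.0869
t: 3.78
eef_pos: [0.4664, -0.1605, 0.0945]
ee_rot: [-3.139, -0.001, -1.945]
force: [-0.1, -1.6, 0.8]
width: 0.023
t 3.7833 pos [ 0.4664 -0.1605  0.0945] rot [-3.139e+00 -1.000e-03 -1.945e+00] w 0.023 F [-0.1 -1.6  0.8] M [-0.45  0.2   0.01]
tool shift [ 0.0007  0.0011 -0.0955]
```

```bash
python3 -m handwheel '[[[0.015,0,0,-0.02,0],[0.015,0,0,-0.045,0],[0.015,0,0,-0.075,0],[0.015,0,0,-0.105,0],[0.015,0,0,-0.13,0],[0.015,0,0,-0.135,0],[0.015,0,0,-0.135,0],[0.015,0,0,-0.135,0]]]'
python3 d.py 0.583 0.1305 0.225;  python3 - <<'E'
from station import grab_frame
import cv2,numpy as np
a=grab_frame("side")[60:220,200:360];b=grab_frame("top")[120:280,240:400]
cv2.imwrite("pics/lift.png",cv2.resize(np.hstack([a,b]),(800,400),interpolation=cv2.INTER_CUBIC))
E
```

```text
t: 4.45
eef_pos: [0.4654, -0.1598, 0.2282]
ee_rot: [-3.141, -0.001, -1.945]
force: [-0.9, -0.0, -4.4]
width: 0.0234
t 4.45 pos [ 0.4654 -0.1598  0.2282] rot [-3.141e+00 -1.000e-03 -1.945e+00] w 0.0234 F [-0.9 -0.  -4.4] M [-0.02  0.02 -0.05]
tool shift [-0.3132 -0.0032  0.0029]
```

View pics/lift.png

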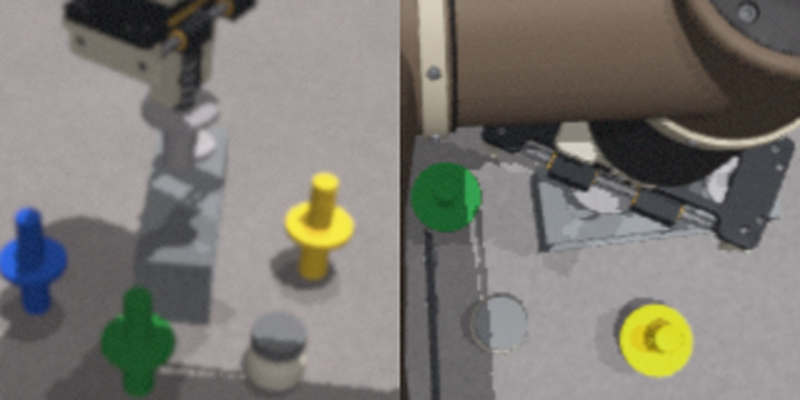

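The drift is held and hangs clear of the rack at crop (180,120), with about 4 N of load. Next I'll carry it over the bushing.

```bash
python3 -m handwheel '[[[0.015,-0.01,0,0,0],[0.015,-0.03,0,0,0],[0.015,-0.055,-0.001,0,0],[0.015,-0.085,-0.001,0,0],[0.015,-0.115,-0.001,0,0],[0.015,-0.145,-0.002,0,0],[0.015,-0.175,-0.002,0,0],[0.015,-0.205,-0.002,0,0],[0.015,-0.235,-0.003,0,0],[0.015,-0.26,-0.003,0,0],[0.015,-0.285,-0.003,0,0],[0.015,-0.3,-0.003,0,0],[0.015,-0.31,-0.003,0,0],[0.015,-0.313,-0.003,0,0],[0.015,-0.313,-0.003,0,0],[0.015,-0.313,-0.003,0,0],[0.015,-0.313,-0.003,0,0]]]'
python3 d.py 0.583 0.1305 0.1345;  python3 - <<'E'
from station import grab_frame
import cv2,numpy as np
a=grab_frame("side");b=grab_frame("top");cv2.imwrite("pics/ovs.png",a);cv2.imwrite("pics/ovt.png",b)
a=a[120:320,80:280];b=b[70:270,80:280]
cv2.imwrite("pics/over.png",cv2.resize(np.hstack([a,b]),(800,400),interpolation=cv2.INTER_CUBIC))
E
```

```text
t: 5.97
eef_pos: [0.5819, 0.1292, 0.2269]
ee_rot: [3.14, -0.002, -1.946]
force: [0.3, -0.2, -3.6]
width: 0.023
t 5.9667 pos [0.5819 0.1292 0.2269] rot [ 3.140e+00 -2.000e-03 -1.946e+00] w 0.023 F [ 0.3 -0.2 -3.6] M [-0.01  0.04 -0.  ]
tool shift [-0.0018 -0.0007  0.0924]
```

View pics/over.png

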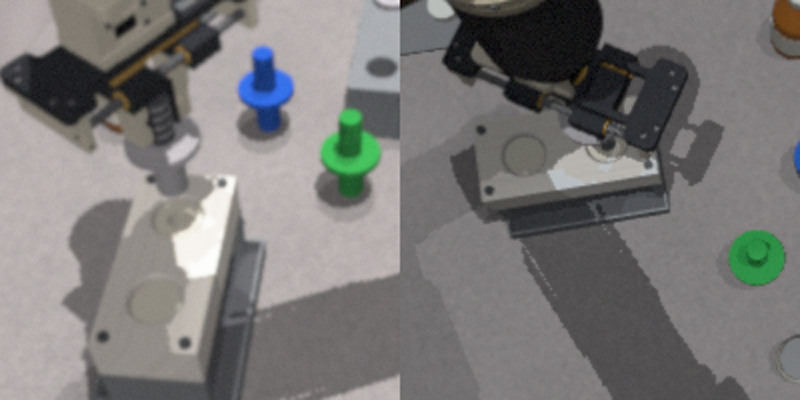

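```bash
python3 - <<'E'
from h import *
for X in [(.5819,.1292,.1524),(.5819,.1292,.2075),(.583,.1305,.11)]:
    u=proj("side",np.array(X)); print(X,u, "crop",(u-[80,120])*2)
a=cv2.imread("pics/ovs.png")[180:240,135:205]
cv2.imwrite("pics/tip.png",cv2.resize(a,(700,600),interpolation=cv2.INTER_CUBIC))
E
```

```text
(0.5819, 0.1292, 0.1524) [166.62165401 213.45148731] crop [173.24330803 186.90297461]
(0.5819, 0.1292, 0.2075) [161.50724167 191.56566338] crop [163.01448333 143.13132677]
(0.583, 0.1305, 0.11) [169.40235381 229.19605611] crop [178.80470762 218.39211223]
```

View pics/tip.png

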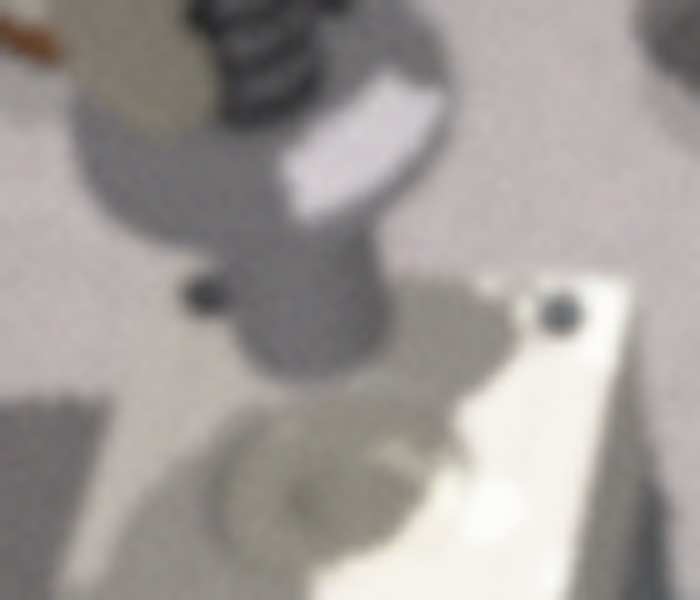

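The tip centre is at side (166.4,213), against a predicted (166.6,213.5), so the drift hangs straight in the grip. I'll correct by 2 mm and lower it to just inside the bore.

```bash
python3 -m handwheel '[[[0.015,-0.002,-0.001,0.005,0],[0.015,-0.002,-0.001,0.015,0],[0.015,-0.002,-0.001,0.025,0],[0.015,-0.002,-0.001,0.033,0],[0.015,-0.002,-0.001,0.038,0],[0.015,-0.002,-0.001,0.038,0],[0.015,-0.002,-0.001,0.038,0]]]' 60
python3 d.py 0.583 0.1305 0.1345
```

```text
t: 6.65
eef_pos: [0.5836, 0.1307, 0.1886]
ee_rot: [3.14, -0.003, -1.946]
force: [-0.1, 0.3, -3.2]
width: 0.0232
t 6.65 pos [0.5836 0.1307 0.1886] rot [ 3.140e+00 -3.000e-03 -1.946e+00] w 0.0232 F [-0.1  0.3 -3.2] M [ 0.   -0.04  0.02]
tool shift [0.0002 0.0004 0.0541]
```

```bash
python3 -m handwheel '[[[0.015,0,0,0.003,0],[0.015,0,0,0.006,0],[0.015,0,0,0.009,0],[0.015,0,0,0.012,0],[0.015,0,0,0.015,0],[0.015,0,0,0.015,0]]]'
python3 d.py 0.583 0.1305 0.1345
```

```text
t: 7.15
eef_pos: [0.5835, 0.1307, 0.1731]
ee_rot: [3.14, -0.003, -1.946]
force: [0.7, -0.8, -2.2]
width: 0.0226
t 7.15 pos [0.5835 0.1307 0.1731] rot [ 3.140e+00 -3.000e-03 -1.946e+00] w 0.0226 F [ 0.7 -0.8 -2.2] M [ 0.08 -0.42  0.02]
tool shift [0.0003 0.0004 0.0386]
```

```bash
python3 -m handwheel '[[[0.015,0,0,0.003,0],[0.015,0,0,0.006,0],[0.015,0,0,0.009,0],[0.015,0,0,0.012,0]]]'
python3 d.py 0.583 0.1305 0.1345;  python3 - <<'E'
from station import grab_frame
import cv2,numpy as np
a=grab_frame("side")
a=a[150:350,80:280]
cv2.imwrite("pics/p1.png",cv2.resize(a,(600,600),interpolation=cv2.INTER_CUBIC))
E
```

```text
t: 7.48
eef_pos: [0.5827, 0.1304, 0.1599]
ee_rot: [3.138, -0.004, -1.947]
force: [-0.4, 0.1, -4.0]
width: 0.0228
t 7.4833 pos [0.5827 0.1304 0.1599] rot [ 3.138 -0.004 -1.947] w 0.0228 F [-0.4  0.1 -4. ] M [-0.03  0.   -0.04]
tool shift [-0.0003 -0.0004  0.0254]
```

View pics/p1.png

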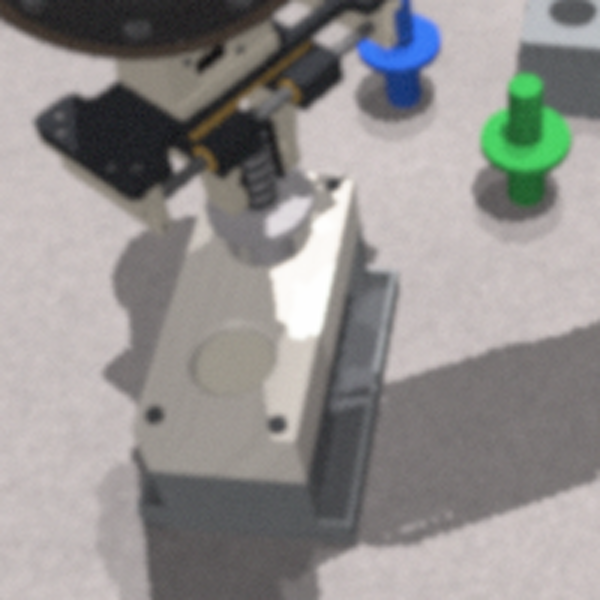

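The drift is entering the bore and the collar sits at crop (262,235), still about 25 mm above the block. The force is back to the drift's own weight, so the bushing has probably passed the plungers. Continue down.

```bash
python3 -m handwheel '[[[0.015,0,0,0.004,0],[0.015,0,0,0.008,0],[0.015,0,0,0.012,0],[0.015,0,0,0.016,0],[0.015,0,0,0.019,0],[0.015,0,0,0.021,0],[0.015,0,0,0.021,0]]]'
python3 d.py 0.583 0.1305 0.1345
python3 -m handwheel '[[[0.015,0,0,0.001,0],[0.015,0,0,0.002,0],[0.015,0,0,0.003,0],[0.015,0,0,0.003,0]]]'
python3 d.py 0.583 0.1305 0.1345
```

```text
t: 8.12
eef_pos: [0.5821, 0.1302, 0.1377]
ee_rot: [3.137, -0.005, -1.947]
force: [-0.8, 0.5, -4.0]
width: 0.0227
t 8.1167 pos [0.5821 0.1302 0.1377] rot [ 3.137 -0.005 -1.947] w 0.0227 F [-0.8  0.5 -4. ] M [-0.01 -0.03  0.01]
tool shift [-0.0007 -0.0008  0.0032]
t: 8.45
eef_pos: [0.5821, 0.1302, 0.1348]
ee_rot: [3.137, -0.005, -1.947]
force: [0.2, -0.6, -3.9]
width: 0.0229
t 8.45 pos [0.5821 0.1302 0.1348] rot [ 3.137 -0.005 -1.947] w 0.0229 F [ 0.2 -0.6 -3.9] M [ 0.   -0.04 -0.02]
tool shift [-0.0006 -0.0007  0.0003]
```

```bash
python3 -m handwheel '[[[0.015,0,0,0.0005,0],[0.015,0,0,0.001,0],[0.015,0,0,0.0015,0],[0.015,0,0,0.0015,0]]]'
python3 -m handwheel '[[[0.015,0,0,0.0005,0],[0.015,0,0,0.001,0],[0.015,0,0,0.0015,0],[0.015,0,0,0.0015,0]]]'
python3 - <<'E'
from station import grab_frame
import cv2,numpy as np
a=grab_frame("side")
a=a[150:350,80:280]
cv2.imwrite("pics/p2.png",cv2.resize(a,(600,600),interpolation=cv2.INTER_CUBIC))
E
```

```text
t: 8.78
eef_pos: [0.5822, 0.1302, 0.1346]
ee_rot: [3.138, -0.004, -1.946]
force: [-5.2, -0.1, 7.0]
width: 0.0232
t: 9.12
eef_pos: [0.5824, 0.1303, 0.1346]
ee_rot: [3.139, -0.004, -1.946]
force: [-5.9, -0.2, 9.4]
width: 0.0232
```

View pics/p2.png

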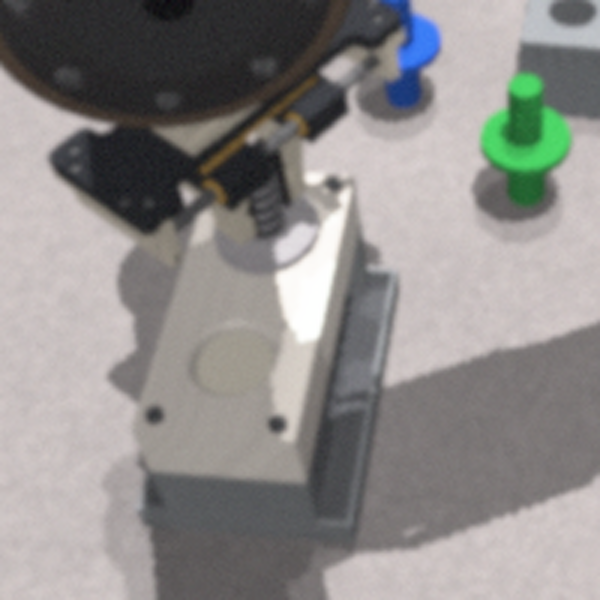

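There is firm contact at TCP z = 0.1346, as predicted, and the collar lies on the block at crop (267,235). I'll release, rise and move back.

```bash
python3 -m handwheel '[[[0.03,0,0,0,0],[0.05,0,0,0,0],[0.07,0,0,0,0],[0.08,0,0,0,0],[0.08,0,0,0,0],[0.08,0,0,0,0],[0.08,0,0,0,0],[0.08,0,0,0,0]]]'
python3 -m handwheel '[[[0.08,0,0,-0.02,0],[0.08,0,0,-0.05,0],[0.08,0,0,-0.08,0],[0.08,0,0,-0.11,0],[0.08,0,0,-0.13,0],[0.08,0,0.03,-0.13,0],[0.08,0,0.06,-0.13,0],[0.08,-0.1,0.09,-0.13,0],[0.08,-0.14,0.09,-0.13,0],[0.08,-0.18,0.09,-0.13,0],[0.08,-0.22,0.09,-0.13,0],[0.08,-0.26,0.09,-0.13,0],[0.08,-0.30,0.09,-0.13,0],[0.08,-0.30,0.09,-0.13,0],[0.08,-0.30,0.09,-0.13,0],[0.08,-0.30,0.09,-0.13,0]]]'
python3 d.py 0.583 0.1305 0.1345
python3 - <<'E'
from station import grab_frame
import cv2,numpy as np
a=grab_frame("side");b=grab_frame("top");cv2.imwrite("pics/es.png",a);cv2.imwrite("pics/et.png",b)
a=a[170:350,90:270];b=b[70:250,80:260]
cv2.imwrite("pics/e.png",cv2.resize(np.hstack([a,b]),(800,400),interpolation=cv2.INTER_CUBIC))
E
```

```text
t: 9.83
eef_pos: [0.5824, 0.1302, 0.1345]
ee_rot: [3.139, -0.004, -1.946]
force: [0.0, -0.2, 0.4]
width: 0.0707
t: 11.17
eef_pos: [0.6091, 0.4458, 0.2605]
ee_rot: [3.138, -0.007, -1.944]
force: [-0.0, -0.0, -0.4]
width: 0.0803
t 11.1667 pos [0.6091 0.4458 0.2605] rot [ 3.138 -0.007 -1.944] w 0.0803 F [-0.  -0.  -0.4] M [-0.11  0.12  0.05]
tool shift [ 0.3023 -0.091   0.1277]
```

View pics/e.png

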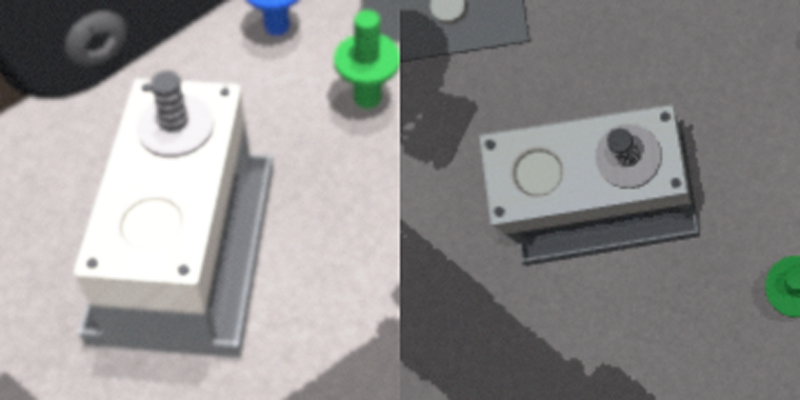

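```bash
python3 - <<'E'
from h import *
k=180/400
gs=(90+166*k,170+80*k); gt=(80+220*k,70+137*k); print("grip top",tri(gs,gt).round(4))
cs=(90+175*k,170+124*k); ct=(80+228*k,70+155.5*k); print("collar top",tri(cs,ct).round(4))
print("plug",tri((90+152*k,170+223*k),(80+138*k,70+172*k)).round(4))
s=cv2.imread("pics/es.png")[220:340,110:230]; t=cv2.imread("pics/et.png")[150:200,130:250]
s=cv2.resize(s,(400,400),interpolation=cv2.INTER_CUBIC);t=cv2.resize(t,(400,167),interpolation=cv2.INTER_CUBIC)
o=np.vstack([s,t]);cv2.imwrite("pics/tray.png",cv2.convertScaleAbs(o,alpha=1.5))
E
```

```text
grip top [0.5834 0.1291 0.1717]
collar top [0.5826 0.1303 0.1195]
plug [0.5656 0.2185 0.1104]
```

View pics/tray.png

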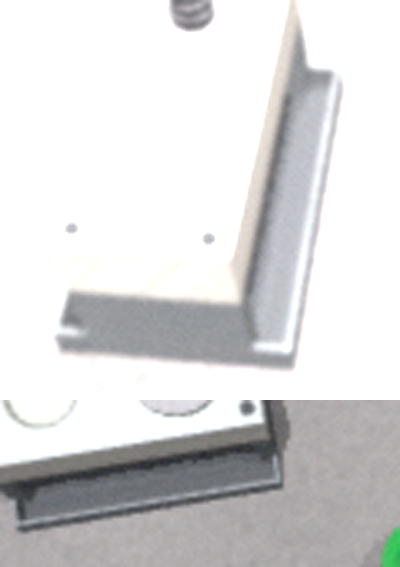

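The grip top is at z = 0.172 (0.173 expected when seated) and the collar is over the bore axis. The plug is unmoved at z = 0.110. The bushing is hidden under the block, and none of it shows outside the tray. I'll hand in.

```bash
python3 -c "
from station import arm
print(arm.job_done())"
```

```text
the job is handed in; nothing more can be done
None
```

I pushed the thick drift down through the bushing's bore, left it standing there with its collar on the block, backed the arm clear and handed the job in at about 11 s. The one thing I could not see directly is the bushing in the tray.

- **Drift:** it met the block at the predicted height (TCP z 0.1346). Its grip top measured z 0.172, against 0.173 expected when seated. The collar top measured 0.1195 instead of 0.123, which I put down to rough pixel picks.
- **Plug:** it is unmoved, at (0.566, 0.2185, 0.110).
- **Bushing:** the block hides it in both views. That it dropped is inferred: the drift's tip now stands 10 mm below the block's underside, and the drift is wider than the bushing's hole. The load also returned to the drift's own weight partway down, and nothing lies outside the tray.
- **Forces:** the highest wrist force in the end-of-move readings was about 11 N, when the collar met the block. I did not catch the push on the bushing itself as a clear force peak, since readings came only at the end of each move.
- **Failed measurement:** an ellipse fit of the collar in the side view caught the wrong region. I discarded it and used triangulation instead.

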